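Work the sticking shutter shut and lock it

TASK

Close the blue sliding shutter of the instrument tray: work it away from you, pushing its two orange tabs in turn so that it does not jam askew, until both ends meet the rubber stops; then press the left end, and after it the right end, firmly home against its stop (a steady push of 12 to 15 N on its tab). Last, swing the yellow catch round behind the right-hand tab as far as it goes and let go. Never push harder than about 20 N or grip the shutter; when it binds, push the other end instead. Leave the things round the tray alone.

Things in the scene. Friction and masses are not known exactly. Their poses are not given: they have to be found in the camera images.
- tray: Fixed grey instrument tray, x -80 to 70, y -145 to 145 mm, rails' top at z = 39. Origin on the worktop; +x is the shutter's closing direction (away from the robot), +y left. The shutter lies in a track along x between two side rails; the side play, 2 to 5 mm in all, differs each time, so how far it can skew before it binds is not known beforehand.
- bridge (a point): Centre of the top (z = 40 mm) of the tray's flat aluminium bridge, 104 mm wide along y, 4 mm thick, which runs the whole tray length along x just above the middle of the shutter, so that only the tabs at the shutter's ends can be pushed.
- shutter: Blue plate, 60 (x) x 220 (y) x 7 mm, about 0.4 kg; origin under its centre, 26 mm above the worktop. Starts with its origin at x = -33 to -23 mm in the tray's frame, meets the stops at x = 18 to 22 mm. A tab slides with 1 to 4 N; mainly that end moves, and the plate skews until it binds: force then rises sharply; pushing the lagging end (up to 12 N) frees it. Over 20 N damages the track.
- tab_left (a point): Middle of the push face (toward the robot, -x) of the orange tab on the shutter's left (+y) end: an upright plate 36 mm wide, 6 mm thick, small buttresses on its far side, up to z = 57 mm (18 above the rails). This point is at z = 45 mm, at (-25, 82, 19) mm in the shutter's frame; against its stop it is at x = -7 to -3 mm in the tray's frame, depending on the pad.
- tab_right (a point): The same on the shutter's right (-y) end, at (-25, -82, 19) mm in the shutter's frame; against its stop it is at x = -7 to -3 mm in the tray's frame, depending on the pad.
- catch (a joint): Yellow bar on an upright pivot at (-14, -130) mm in the tray's frame, over the right rail (z = 41 to 47 mm): a 60 mm blade and, opposite, a 53 mm tail with a peg. 0 = open, blade toward the robot (-x), tail to +x; grows clockwise from above to its stop at 1.57 = shut: blade to the left (+y) close behind the right tab of a closed shutter. Starts at 0 to 0.25, turns with 0.05 N m, stays.
- catch_peg (a point): On the axis of the upright round peg on the catch's tail, 10 mm thick, 45 mm from the pivot; the peg stands from z = 47 to 71 mm, this point is at z = 62 mm. Open, the peg is at (31, -130), shut at (-14, -175) mm in the tray's frame, clear of the shutter.
- wash_bottle: White plastic wash bottle with red cap, 198 mm high, at the back; origin under its centre. Leave alone.
- jar: Specimen jar with cream lid, 49 mm wide, 68 mm high, at the back; origin under its centre. Leave alone.
- dish: Flat round dish with green content, 88 mm wide, 14 mm high, near the front left; origin under its centre. Leave alone.
- lens: Hand lens with red handle, 148 mm long, 13 mm high, near the front right; origin under its centre. Leave alone.
- stop_left: Stop for the left end of the shutter's far edge, at the tray's far wall: a dark rubber pad 30 mm wide on a fixed holder; origin at (70, 85, 29) mm in the tray's frame. Its pad is screwed out by an unknown 0 to 4 mm each time (not readable from this pose): the pad's face is at x = 48 to 52 mm in the tray's frame. Hard; it does not give.
- stop_right: Stop for the right end of the shutter's far edge, at the tray's far wall: a dark rubber pad 30 mm wide on a fixed holder; origin at (70, -85, 29) mm in the tray's frame. Its pad is screwed out by an unknown 0 to 4 mm each time (not readable from this pose): the pad's face is at x = 48 to 52 mm in the tray's frame. Hard; it does not give.

How it is judged:
On the way, in this order (a step that is already met when the one before it is completed fails the run):
1. with the shutter closed and the catch still open, the left end is pressed firmly home against its stop (a steady push of 12 to 15 N on its tab; the track's friction takes part of it) (x of each of tab_left, tab_right in the frame of tray above -0.0095 m and value of joint catch below 0.6 rad and contact force between shutter and stop_left above 2.5 N), for 0.15 s.
2. then the right end is pressed firmly home against its stop, the shutter closed and the catch still open (a steady push of 12 to 15 N on its tab; the track's friction takes part of it) (x of each of tab_left, tab_right in the frame of tray above -0.0095 m and value of joint catch below 0.6 rad and contact force between shutter and stop_right above 2.5 N), for 0.15 s.
3. the catch is swung shut behind the right tab (value of joint catch above 1.4 rad), for 0.2 s.
At the end, for the whole second after the job is handed in: the shutter closed up to its stops (both tabs beyond x = -9.5 mm in the tray's frame), lying in its track, and the catch turned to within 0.17 rad of its end stop, all at rest and released (x of each of tab_left, tab_right in the frame of tray above -0.0095 m and z of shutter in the frame of tray below 0.0285 m and value of joint catch above 1.4 rad and linear speed of shutter below 0.01 m/s and velocity of joint catch below 0.05 rad/s); the robot touches nothing.
It fails at once if the shutter is forced: the fingers press or squeeze it with more than 22 N (contact force between the fingers and shutter above 22 N).
It fails at once if the shutter is forced by another part of the arm (contact force between the arm and shutter above 22 N).
It fails at once if a bystander is disturbed (moved more than 15 mm) (distance of any of wash_bottle, jar, dish, lens from where it was at the start of the episode above 0.015 m).
It also fails if it takes over 70 s, if anything falls off the work surface, if the arm or the gripper's body presses on something with over 40 N, if the wrist force passes 120 N, or if a joint passes its speed limit or range.

ROBOT

A 7-joint arm with a two-finger parallel gripper is mounted at the origin on a cart in front of the work surface, level with it; the furniture and walls round the work are solid. World frame = base frame: x ahead of the robot, y to its left, z up, the work surface at z = 0. Lengths are in m, angles in rad, forces in N, time in s.
With the tool pointing down it reaches from about 0.35 to 0.9 m from the base axis. Payload 8.1 kg.
Tool frame: the origin (TCP) lies on the centre line of the jaws, within the pads' length; the fingertips stand arm.tips_ahead ahead of it and the grasp point (between the pads) lies 8 mm behind it (arm.tips_ahead is the distance from the TCP to the fingertips, in m); z points along the fingers, y is the direction in which the jaws open and shut (so a half turn about z gives the same grasp; the last joint's range is limited). The gripper opens to 92 mm and grips with 3 to 60 N. Pads are 19 mm wide; open, the fingers measure 130 mm over their backs; the gripper's body (75 mm by 190 mm) begins 47 mm behind the grasp point.
Start: joints at [-1.433, 0.434, 0.025, 1.573, -0.012, 1.134, -0.075], TCP at [0.149, 0.607, 0.238] pointing down, gripper open.
Joint ranges: [-2.62, 2.62], [-0.44, 2.09], [-1.27, 1.32], [0.08, 2.57], [-1.32, 4.46], [0.12, 2], [-2.74, 2.74]. Speed limits (rad/s): [2.22, 2.22, 3.01, 3.01, 3.14, 3.14, 3.14].

INTERFACE

Orientations are given as a rotation vector (axis times angle).
In Python, from cell import arm gives the robot as it stands. The module is installed in compiled form; this text tells all that it offers.
- The arm moves only by the tool jog_arm, never from a script. Its argument "moves" is a list of rows, each an object with "twist": the turn, a rotation vector about the tool's x, y, z in units of 10 degrees (1.0 is 10 degrees), a list of three; "xyz": the shift along the tool's x, y, z in units of 60 mm (1.0 is 60 mm), a list of three; "grip": the closure, from -1 (fully open) to 1 (shut). A call has 1 to 5 rows; each row is the pose to reach, as a shift and turn from the pose commanded when the call began, along the tool's axes at that moment; what a row does not reach only later rows make up. A row lasts 1/8 s, in which the tool goes at most 62.5 mm and 10.7 degrees, less where a joint would pass 70% of its speed; a pose out of reach is approached as far as the arm can. A call with a gripper value outside its range is refused whole. The fingers move at their own pace and stop on an object; "force" is the grip in N (left out, the last holds). Time passes only in rows, so rows that repeat a pose let the fingers close. It gives the time, the measured TCP pose, the force and the opening at its end, in the units of the state.
- arm.observe(): the state, without advancing time (a new reading comes with each control period).
- arm.get_image(name): name is "scene" or "top" or "wrist"; returns the picture (400x640x3 uint8, blue, green, red); there is no depth.
- arm.camera_params(name): a dict with "mtx" (3x3 intrinsics, pixels), "T" (4x4, takes a point from camera to world coordinates); the wrist camera has in their place "T_tool_cam" (4x4, takes a point from camera to tool coordinates, whose origin is the TCP and whose axes are the flange's). Camera axes: x right, y down, z forward; pixel columns grow to the right and rows downward; lengths in m; the calibration is good to about 2 mm. A picture is of the moment at which its call begins: read the wrist's pose just before it. camera_params takes no time and is no camera call.
- arm.sign_off(): hands the job in, once; it reports no verdict.
The state is a dict: "clock": time; "joints": joint angles; "dq": joint speeds; "joint_efforts": joint torques, N m; "position": TCP position; "ee_rot": TCP orientation; "force": force on the tool from outside, world axes, zero at the start; "ft_torque": the same for the moment, N m; "width": opening from 0.0 (shut) to 1.0 (fully open).
Only numpy, scipy, OpenCV 4.12 (cv2) and the standard library are available. Lean on these libraries where they do the work, as an engineer would, in place of code of your own. Each camera call takes 0.05 s, during which the arm holds its last target. There are 200 camera calls.

## Working session

There is one attempt and no reset: what is moved stays moved. The work goes in short steps, Python scripts to look and compute and a tool call to move; the robot and the scene stay as the last step left them, time stands still between calls to the robot, and variables do not carry over. Pictures are saved under pics/ and viewed, about 8 in all and at most 12, crops included, and the job is handed in when it is done.

Besides the shell and the picture viewer there is one more tool, called after ">>>" by a JSON object that holds its "method" and its "body", one argument or row to a line. jog_arm: Moves the arm, as the interface text tells. Its arguments: {"type":"object","properties":{"moves":{"type":"array","items":{"type":"object","properties":{"twist":{"type":"array","items":{"type":"number"}},"xyz":{"type":"array","items":{"type":"number"}},"grip":{"type":"number"}}}},"force":{"type":"number"}},"required":["moves"]}

```bash
mkdir -p pics; python3 - <<'E'
from cell import arm
import cv2,numpy as np
s=arm.observe();print({k:np.round(v,3).tolist() for k,v in s.items()}, arm.tips_ahead)
for n in("scene","top"):
    im=arm.get_image(n);cv2.imwrite(f"pics/{n}0.png",im)
    p=arm.camera_params(n);print(n,np.round(p["mtx"],1).tolist(),np.round(p["T"],3).tolist())
a=cv2.imread("pics/scene0.png");b=cv2.imread("pics/top0.png")
E
```

```text
{'clock': 0.0, 'joints': [-1.433, 0.435, 0.025, 1.574, -0.012, 1.134, -0.075], 'dq': [0.001, -0.001, 0.001, 0.0, -0.0, -0.0, 0.0], 'joint_efforts': [-0.0, -66.785, 0.985, -31.447, -0.06, 0.043, 0.0], 'position': [0.149, 0.606, 0.237], 'ee_rot': [-0.377, -3.119, 0.002], 'force': [0.371, 0.5, 0.152], 'ft_torque': [-0.019, -0.049, -0.011], 'width': 1.0} 0.011
scene [[373.1, 0.0, 321.5], [0.0, 373.1, 197.1], [0.0, 0.0, 1.0]] [[-0.061, -0.442, 0.895, -0.55], [-0.998, 0.036, -0.049, -0.024], [-0.011, -0.896, -0.443, 0.637], [0.0, 0.0, 0.0, 1.0]]
top [[442.9, 0.0, 321.0], [0.0, 442.9, 205.0], [0.0, 0.0, 1.0]] [[-0.012, -0.985, 0.172, 0.299], [-1.0, 0.012, -0.001, -0.097], [-0.001, -0.172, -0.985, 1.41], [0.0, 0.0, 0.0, 1.0]]
```

View pics/top0.png

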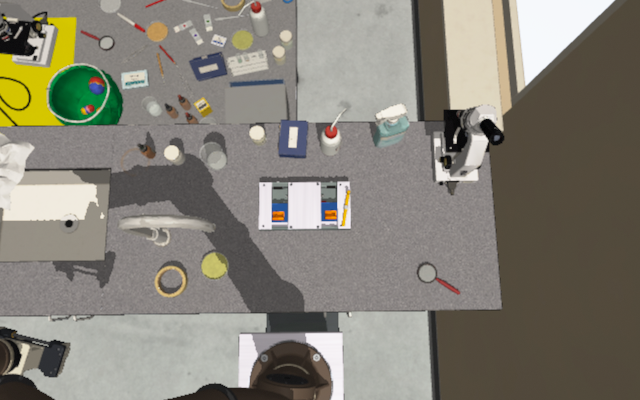

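View pics/scene0.png

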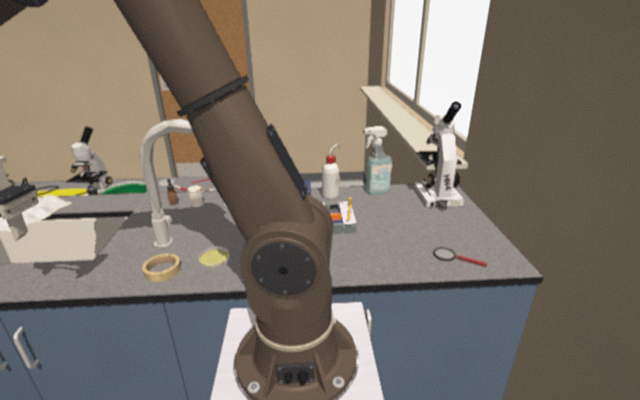

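The top view shows the tray at px x 259–351, y 181–230, with the orange tabs near (278,215) and (330,215) and the catch near (346,207). The arm hides the tray in the scene view. I'll turn these into positions next.

```bash
cat > h.py <<'E'
import cv2,numpy as np
from cell import arm
from scipy.spatial.transform import Rotation as R
def cast(uv,K,T,z):
    uv=np.atleast_2d(uv).astype(float)
    d=np.c_[uv,np.ones(len(uv))]@np.linalg.inv(K).T@T[:3,:3].T
    return T[:3,3]+d*((z-T[2,3])/d[:,2])[:,None]
def top(): 
    p=arm.camera_params("top");return p["mtx"],p["T"]
def toolT(s):
    T=np.eye(4);T[:3,:3]=R.from_rotvec(s["ee_rot"]).as_matrix();T[:3,3]=s["position"];return T
def wrist(name):
    s=arm.observe();im=arm.get_image("wrist");cv2.imwrite(f"pics/{name}.png",im)
    p=arm.camera_params("wrist");return im,p["mtx"],toolT(s)@p["T_tool_cam"]
def blobs(im,lo,hi,amin=10):
    m=cv2.inRange(cv2.cvtColor(im,cv2.COLOR_BGR2HSV),lo,hi)
    n,l,st,c=cv2.connectedComponentsWithStats(m)
    return [(st[i].tolist(),c[i],(l==i)) for i in range(1,n) if st[i][4]>=amin]
def say():
    s=arm.observe();print("t",round(s["clock"],2),"pos",np.round(s["position"],4),"F",np.round(s["force"],2),"w",round(s["width"],3))
E
python3 - <<'E'
from h import *
im=cv2.imread("pics/top0.png");K,T=top()
hsv=cv2.cvtColor(im,cv2.COLOR_BGR2HSV)
print("corners",np.round(cast([[259,181],[351,181],[351,230],[259,230]],K,T,.03),3).tolist())
for nm,lo,hi in(("or",(3,180,120),(14,255,255)),("ye",(15,150,120),(28,255,255))):
    for st,c,_ in blobs(im[170:240,250:360],lo,hi,5): print(nm,st,np.round(cast(c+[250,170],K,T,.05),3)[0])
m=cv2.inRange(im[170:240,250:360],(170,170,170),(255,255,255))
m=cv2.morphologyEx(m,cv2.MORPH_OPEN,np.ones((3,3)))
r=cv2.minAreaRect(cv2.findNonZero(m));print(r,np.round(cast(cv2.boxPoints(r)+[250,170],K,T,.039),3).tolist())
c=im[165:245,245:365];cv2.imwrite("pics/c.png",cv2.resize(c,None,fx=6,fy=6,interpolation=cv2.INTER_CUBIC))
p=arm.camera_params("wrist");print(p["mtx"],np.round(p["T_tool_cam"],3))
T=toolT(arm.observe());print(np.round(T,3))
E
```

```text
corners [[0.621, 0.098, 0.03], [0.617, -0.196, 0.03], [0.46, -0.192, 0.03], [0.463, 0.096, 0.03]]
or [75, 41, 10, 8, 30] [ 0.506 -0.123  0.05 ]
or [22, 42, 12, 7, 31] [0.506 0.035 0.05 ]
ye [95, 21, 5, 14, 38] [ 0.559 -0.18   0.05 ]
ye [92, 39, 5, 17, 44] [ 0.498 -0.169  0.05 ]
ye [76, 41, 10, 8, 58] [ 0.507 -0.129  0.05 ]
ye [23, 42, 11, 8, 57] [0.505 0.035 0.05 ]
((54.0, 35.0), (46.0, 92.0), 90.0) [[0.615, 0.1, 0.039], [0.612, -0.192, 0.039], [0.465, -0.188, 0.039], [0.468, 0.098, 0.039]]
[[307.55167133   0.         316.71831215]
 [  0.         307.55167133 195.41316775]
 [  0.           0.           1.        ]] [[-0.001 -0.967 -0.257  0.069]
 [ 1.    -0.001  0.    -0.   ]
 [-0.    -0.257  0.967 -0.147]
 [ 0.     0.     0.     1.   ]]
[[-0.971  0.239 -0.     0.149]
 [ 0.239  0.971 -0.001  0.607]
 [-0.    -0.001 -1.     0.237]
 [ 0.     0.     0.     1.   ]]
```

View pics/c.png

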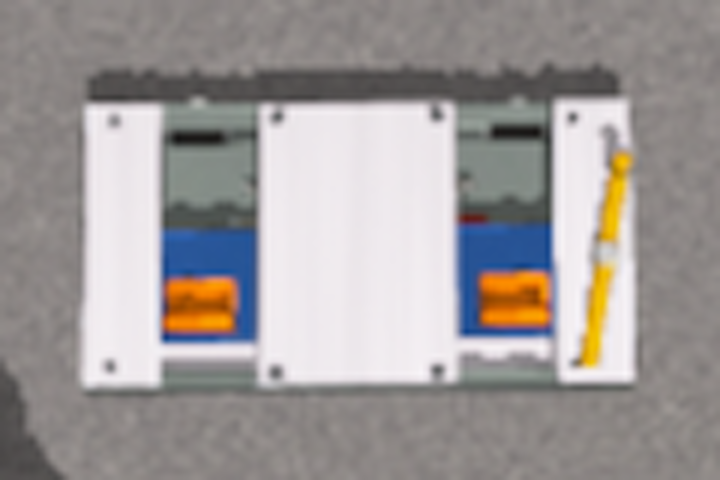

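The crop shows the tray seen straight on. The left tab is at crop px (200,305), the right tab at (515,300), and the catch is nearly open with its peg at (622,160) and blade tip at (590,360). Before moving, I'll check how much room the faucet leaves along the path.

```bash
python3 - <<'E'
from h import *
p=arm.camera_params("scene");S=(p["mtx"],p["T"]);t=top()
print("base",cast([162,242],*S,0))
def tri(a,b):
    d=[];o=[]
    for uv,(K,T) in((a,S),(b,t)):
        q=cast(uv,K,T,0)[0]-T[:3,3];d.append(q/np.linalg.norm(q));o.append(T[:3,3])
    A=np.c_[d[0],-d[1]];x,r,_,_=np.linalg.lstsq(A,o[1]-o[0],rcond=None);return (o[0]+d[0]*x[0]+o[1]+d[1]*x[1])/2,r
print(tri((197,128),(213,225)),tri((150,150),(125,222)))
# tray origin and tab positions with yaw from tabs
E
```

```text
base [[0.46160248 0.42037123 0.        ]]
(array([0.42902995, 0.20329988, 0.36176032]), array([0.00757582])) (array([0.45529213, 0.39345002, 0.30358873]), array([1.87231464e-05]))
```

>>> {"method": "jog_arm", "body": {
  "moves": [
    {"xyz":[-0.5,-0.75,0],"twist":[0,0,-0.4],"grip":1},
    {"xyz":[-1.0,-1.5,0],"twist":[0,0,-0.8],"grip":1},
    {"xyz":[-1.5,-2.3,0],"twist":[0,0,-1.2],"grip":1},
    {"xyz":[-2.0,-3.1,0],"twist":[0,0,-1.38],"grip":1},
    {"xyz":[-2.0,-3.1,0],"twist":[0,0,-1.38],"grip":1}
  ],
  "force": 20
}}

```text
clock: 0.72
position: [0.2228, 0.3936, 0.2376]
ee_rot: [0.008, 3.141, -0.003]
force: [-0.2, 1.5, -0.2]
width: 0.506
```

>>> {"method": "jog_arm", "body": {
  "moves": [
    {"xyz":[-0.4,-0.9,0],"grip":1},
    {"xyz":[-0.85,-1.8,0],"grip":1},
    {"xyz":[-1.3,-2.7,0],"grip":1},
    {"xyz":[-1.7,-3.6,0],"grip":1},
    {"xyz":[-2.1,-4.5,0],"grip":1}
  ]
}}

```text
invalid input at $.moves[0]: expected keys twist, xyz, grip
```

>>> {"method": "jog_arm", "body": {
  "moves": [
    {"xyz":[-0.4,-0.9,0],"grip":1},
    {"xyz":[-0.8,-1.8,0],"grip":1},
    {"xyz":[-1.2,-2.6,0],"grip":1},
    {"xyz":[-1.2,-2.6,0],"grip":1},
    {"xyz":[-1.2,-2.6,0],"grip":1}
  ]
}}

```text
invalid input at $.moves[0]: expected keys twist, xyz, grip
```

```bash
python3 - <<'E'
from h import *
say();im,K,T=wrist("w1");print(np.round(T,3).tolist())
for nm,lo,hi in(("or",(3,180,100),(14,255,255)),("ye",(18,150,120),(28,255,255))):
    for st,c,_ in blobs(im,lo,hi,60): print(nm,st,np.round(c,1),np.round(cast(c,K,T,.055),4)[0])
E
```

```text
t 0.72 pos [0.2228 0.3936 0.2376] F [-0.16  1.54 -0.15] w 0.506
[[0.006, 0.966, 0.257, 0.154], [1.0, -0.005, -0.003, 0.394], [-0.001, 0.257, -0.966, 0.384], [0.0, 0.0, 0.0, 1.0]]
ye [409, 306, 44, 9, 154] [431.1 309.8] [0.3875 0.5326 0.055 ]
ye [451, 306, 33, 9, 109] [468.4 309.1] [0.3867 0.5783 0.055 ]
ye [484, 306, 26, 9, 95] [495.  309.1] [0.3869 0.6109 0.055 ]
ye [253, 311, 26, 4, 61] [264.2 312.2] [0.3899 0.3274 0.055 ]
ye [347, 311, 36, 4, 80] [364.7 312.2] [0.3904 0.4512 0.055 ]
```

View pics/w1.png

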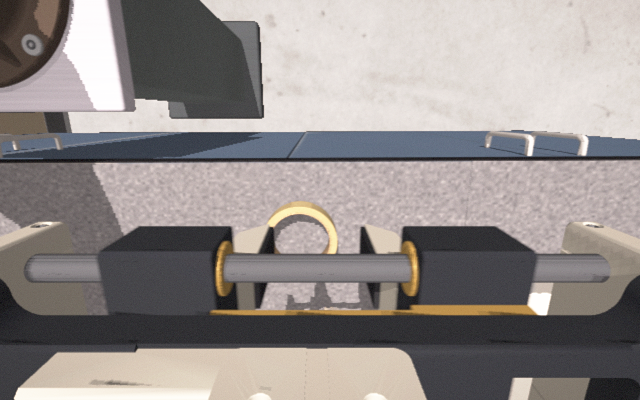

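The wrist view shows the robot side, with the gripper's own jaws at px (100–530, 230–310) hiding the lower half, so I'll work from the top camera instead. Each row needs all three keys.

>>> {"method": "jog_arm", "body": {
  "moves": [
    {"xyz":[-0.4,-0.9,0],"twist":[0,0,0],"grip":1},
    {"xyz":[-0.85,-1.8,0],"twist":[0,0,0],"grip":1},
    {"xyz":[-1.3,-2.7,0],"twist":[0,0,0],"grip":1},
    {"xyz":[-1.7,-3.6,0],"twist":[0,0,0],"grip":1},
    {"xyz":[-2.1,-4.5,0],"twist":[0,0,0],"grip":1}
  ]
}}

```text
clock: 1.4
position: [0.3483, 0.1272, 0.238]
ee_rot: [-0.002, 3.141, 0.001]
force: [2.0, 0.3, 0.5]
width: 0.006
```

>>> {"method": "jog_arm", "body": {
  "moves": [
    {"xyz":[-0.4,-0.5,0.5],"twist":[0,0,0],"grip":1},
    {"xyz":[-0.8,-1.0,0.8],"twist":[0,0,0],"grip":1},
    {"xyz":[-1.2,-1.4,1.0],"twist":[0,0,0],"grip":1},
    {"xyz":[-1.3,-1.4,1.2],"twist":[0,0,0],"grip":1},
    {"xyz":[-1.3,-1.4,1.2],"twist":[0,0,0],"grip":1}
  ]
}}

```text
clock: 2.02
position: [0.425, 0.0447, 0.1648]
ee_rot: [0.001, -3.14, 0.001]
force: [-0.5, -0.8, -0.4]
width: 0.006
```

```bash
python3 - <<'E'
from h import *
s=arm.observe();say();print(np.round(s["ee_rot"],4))
im=arm.get_image("top");c=im[165:245,245:365];cv2.imwrite("pics/c1.png",cv2.resize(c,None,fx=6,fy=6,interpolation=cv2.INTER_CUBIC))
E
```

```text
t 2.02 pos [0.425  0.0447 0.1648] F [-0.53 -0.77 -0.37] w 0.006
[ 1.3000e-03 -3.1396e+00  1.3000e-03]
```

View pics/c1.png

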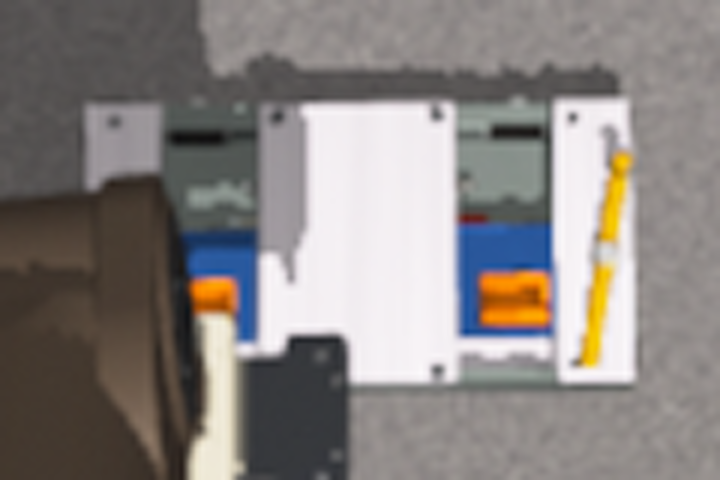

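The top crop shows the arm over the left part of the tray, with the fingers behind the left tab at (212,295) and the right tab and catch unchanged. I'll lower the fingers behind the left tab.

>>> {"method": "jog_arm", "body": {
  "moves": [
    {"xyz":[-0.2,-0.13,0.9],"twist":[0,0,0],"grip":1},
    {"xyz":[-0.4,-0.13,1.5],"twist":[0,0,0],"grip":1},
    {"xyz":[-0.4,-0.13,1.87],"twist":[0,0,0],"grip":1},
    {"xyz":[-0.4,-0.13,1.87],"twist":[0,0,0],"grip":1}
  ]
}}

```text
clock: 2.58
position: [0.448, 0.0369, 0.0529]
ee_rot: [0.002, -3.139, -0.0]
force: [-0.3, -0.2, 0.5]
width: -0.0
```

>>> {"method": "jog_arm", "body": {
  "moves": [
    {"xyz":[-0.15,0,0],"twist":[0,0,0],"grip":1},
    {"xyz":[-0.25,0,0],"twist":[0,0,0],"grip":1},
    {"xyz":[-0.3,0,0],"twist":[0,0,0],"grip":1},
    {"xyz":[-0.35,0,0],"twist":[0,0,0],"grip":1}
  ]
}}

```text
clock: 3.08
position: [0.4706, 0.036, 0.0539]
ee_rot: [0.0, 3.141, 0.0]
force: [-0.1, 0.2, -1.3]
width: 0.005
```

>>> {"method": "jog_arm", "body": {
  "moves": [
    {"xyz":[-0.04,0,0],"twist":[0,0,0],"grip":1},
    {"xyz":[-0.08,0,0],"twist":[0,0,0],"grip":1},
    {"xyz":[-0.12,0,0],"twist":[0,0,0],"grip":1}
  ]
}}

```text
clock: 3.45
position: [0.4775, 0.0359, 0.0535]
ee_rot: [-0.0, -3.141, 0.0]
force: [-0.0, -0.1, 0.5]
width: 0.005
```

>>> {"method": "jog_arm", "body": {
  "moves": [
    {"xyz":[-0.04,0,0],"twist":[0,0,0],"grip":1},
    {"xyz":[-0.08,0,0],"twist":[0,0,0],"grip":1},
    {"xyz":[-0.08,0,0],"twist":[0,0,0],"grip":1}
  ]
}}

```text
clock: 3.82
position: [0.4824, 0.0359, 0.0535]
ee_rot: [-0.0, 3.141, -0.0]
force: [-0.8, -0.9, -0.2]
width: 0.005
```

>>> {"method": "jog_arm", "body": {
  "moves": [
    {"xyz":[-0.04,0,0],"twist":[0,0,0],"grip":1},
    {"xyz":[-0.08,0,0],"twist":[0,0,0],"grip":1}
  ]
}}

```text
clock: 4.08
position: [0.4862, 0.036, 0.0533]
ee_rot: [0.0, -3.14, -0.0]
force: [-4.2, 0.6, 1.7]
width: 0.008
```

>>> {"method": "jog_arm", "body": {
  "moves": [
    {"xyz":[-0.04,0,0],"twist":[0,0,0],"grip":1},
    {"xyz":[-0.08,0,0],"twist":[0,0,0],"grip":1}
  ]
}}

```text
clock: 4.32
position: [0.4921, 0.0359, 0.0535]
ee_rot: [-0.0, 3.141, -0.0]
force: [-0.5, 0.8, -0.5]
width: 0.007
```

>>> {"method": "jog_arm", "body": {
  "moves": [
    {"xyz":[-0.04,0,0],"twist":[0,0,0],"grip":1},
    {"xyz":[-0.04,0,0],"twist":[0,0,0],"grip":1}
  ]
}}

```text
clock: 4.58
position: [0.4948, 0.0359, 0.0536]
ee_rot: [0.0, 3.141, -0.0]
force: [-0.2, -0.0, -0.7]
width: 0.004
```

```bash
python3 - <<'E'
from h import *
say()
im=arm.get_image("top");c=im[165:245,245:365];cv2.imwrite("pics/c2.png",cv2.resize(c,None,fx=6,fy=6,interpolation=cv2.INTER_CUBIC));say()
E
```

```text
t 4.58 pos [0.4948 0.0359 0.0536] F [-0.22 -0.   -0.71] w 0.004
t 4.62 pos [0.4948 0.0359 0.0536] F [ 0.35 -0.63 -0.42] w 0.002
```

View pics/c2.png

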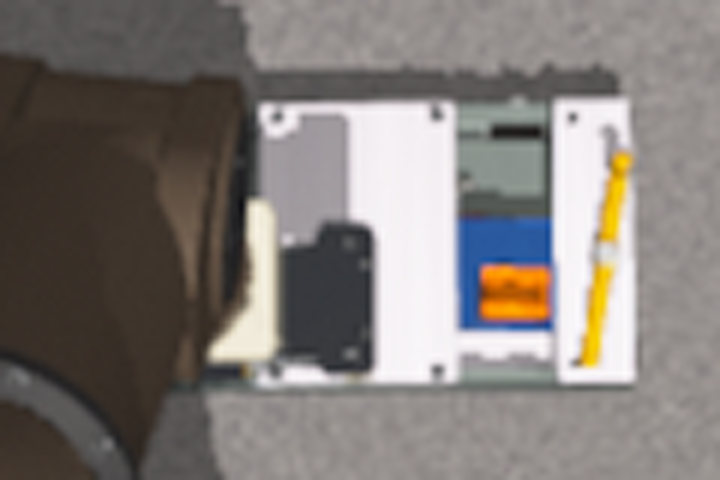

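The crop shows the shutter sliding: the right end's far blue edge went from row 225 to 217, about 4 mm, while the left end moved about 10 mm. I'll switch to the right tab.

>>> {"method": "jog_arm", "body": {
  "moves": [
    {"xyz":[0.25,0,-0.17],"twist":[0,0,0],"grip":1},
    {"xyz":[0.25,-0.95,-0.17],"twist":[0,0,0],"grip":1},
    {"xyz":[0.25,-1.9,-0.17],"twist":[0,0,0],"grip":1},
    {"xyz":[0.25,-2.72,-0.17],"twist":[0,0,0],"grip":1},
    {"xyz":[0.25,-2.72,0],"twist":[0,0,0],"grip":1}
  ]
}}

```text
clock: 5.25
position: [0.4788, -0.1318, 0.0549]
ee_rot: [0.011, 3.139, -0.003]
force: [-0.0, 0.2, 0.7]
width: 0.008
```

>>> {"method": "jog_arm", "body": {
  "moves": [
    {"xyz":[-0.05,0,0],"twist":[0,0,0],"grip":1},
    {"xyz":[-0.1,0,0],"twist":[0,0,0],"grip":1},
    {"xyz":[-0.14,0,0],"twist":[0,0,0],"grip":1},
    {"xyz":[-0.18,0,0],"twist":[0,0,0],"grip":1}
  ]
}}

```text
clock: 5.75
position: [0.4895, -0.1264, 0.0535]
ee_rot: [0.002, -3.14, -0.001]
force: [-2.4, 0.4, 1.0]
width: 0.004
```

>>> {"method": "jog_arm", "body": {
  "moves": [
    {"xyz":[-0.04,0,0],"twist":[0,0,0],"grip":1},
    {"xyz":[-0.08,0,0],"twist":[0,0,0],"grip":1}
  ]
}}

```text
clock: 6.0
position: [0.4947, -0.1273, 0.0535]
ee_rot: [-0.0, -3.141, -0.0]
force: [-3.4, 0.1, 2.0]
width: 0.005
```

>>> {"method": "jog_arm", "body": {
  "moves": [
    {"xyz":[-0.04,0,0],"twist":[0,0,0],"grip":1},
    {"xyz":[-0.08,0,0],"twist":[0,0,0],"grip":1}
  ]
}}

```text
clock: 6.25
position: [0.4998, -0.1274, 0.0535]
ee_rot: [-0.0, -3.142, 0.0]
force: [-3.1, -1.2, 0.5]
width: 0.005
```

>>> {"method": "jog_arm", "body": {
  "moves": [
    {"xyz":[-0.04,0,0],"twist":[0,0,0],"grip":1},
    {"xyz":[-0.06,0,0],"twist":[0,0,0],"grip":1}
  ]
}}

```text
clock: 6.5
position: [0.5035, -0.1273, 0.0535]
ee_rot: [-0.0, 3.141, -0.0]
force: [-1.7, -0.7, 0.2]
width: 0.006
```

>>> {"method": "jog_arm", "body": {
  "moves": [
    {"xyz":[0.25,0,-0.17],"twist":[0,0,0],"grip":1},
    {"xyz":[0.25,0.95,-0.17],"twist":[0,0,0],"grip":1},
    {"xyz":[0.25,1.9,-0.17],"twist":[0,0,0],"grip":1},
    {"xyz":[0.25,2.72,-0.17],"twist":[0,0,0],"grip":1},
    {"xyz":[0.25,2.72,0],"twist":[0,0,0],"grip":1}
  ]
}}

```text
clock: 7.12
position: [0.4884, 0.0407, 0.0544]
ee_rot: [-0.011, 3.139, 0.004]
force: [-0.1, -0.7, -0.4]
width: 0.006
```

>>> {"method": "jog_arm", "body": {
  "moves": [
    {"xyz":[-0.08,0,0],"twist":[0,0,0],"grip":1},
    {"xyz":[-0.16,0,0],"twist":[0,0,0],"grip":1},
    {"xyz":[-0.2,0,0],"twist":[0,0,0],"grip":1},
    {"xyz":[-0.24,0,0],"twist":[0,0,0],"grip":1}
  ]
}}

```text
clock: 7.62
position: [0.5022, 0.035, 0.0535]
ee_rot: [-0.002, -3.14, 0.0]
force: [-3.2, -0.4, 1.4]
width: 0.004
```

>>> {"method": "jog_arm", "body": {
  "moves": [
    {"xyz":[-0.04,0,0],"twist":[0,0,0],"grip":1},
    {"xyz":[-0.08,0,0],"twist":[0,0,0],"grip":1}
  ]
}}

```text
clock: 7.88
position: [0.5073, 0.0359, 0.0535]
ee_rot: [-0.0, -3.141, -0.0]
force: [-3.7, 0.0, 0.9]
width: 0.004
```

>>> {"method": "jog_arm", "body": {
  "moves": [
    {"xyz":[-0.04,0,0],"twist":[0,0,0],"grip":1},
    {"xyz":[-0.06,0,0],"twist":[0,0,0],"grip":1}
  ]
}}

```text
clock: 8.12
position: [0.5114, 0.0361, 0.0535]
ee_rot: [-0.0, 3.141, 0.0]
force: [-1.1, 0.3, 0.7]
width: 0.003
```

Sliding freely at about 3 N. The right end is next, to about 0.520.

>>> {"method": "jog_arm", "body": {
  "moves": [
    {"xyz":[0.25,0,-0.17],"twist":[0,0,0],"grip":1},
    {"xyz":[0.25,-0.95,-0.17],"twist":[0,0,0],"grip":1},
    {"xyz":[0.25,-1.9,-0.17],"twist":[0,0,0],"grip":1},
    {"xyz":[0.25,-2.72,-0.17],"twist":[0,0,0],"grip":1},
    {"xyz":[0.25,-2.72,0],"twist":[0,0,0],"grip":1}
  ]
}}

```text
clock: 8.75
position: [0.4959, -0.1321, 0.055]
ee_rot: [0.011, 3.138, -0.004]
force: [-0.4, 0.8, -0.3]
width: 0.006
```

>>> {"method": "jog_arm", "body": {
  "moves": [
    {"xyz":[-0.08,0,0],"twist":[0,0,0],"grip":1},
    {"xyz":[-0.16,0,0],"twist":[0,0,0],"grip":1},
    {"xyz":[-0.2,0,0],"twist":[0,0,0],"grip":1},
    {"xyz":[-0.24,0,0],"twist":[0,0,0],"grip":1}
  ]
}}

```text
clock: 9.25
position: [0.5101, -0.1263, 0.0535]
ee_rot: [0.002, -3.141, -0.001]
force: [-2.7, 0.2, 2.0]
width: 0.001
```

>>> {"method": "jog_arm", "body": {
  "moves": [
    {"xyz":[-0.04,0,0],"twist":[0,0,0],"grip":1},
    {"xyz":[-0.08,0,0],"twist":[0,0,0],"grip":1}
  ]
}}

```text
clock: 9.5
position: [0.5152, -0.1273, 0.0535]
ee_rot: [0.0, -3.141, 0.0]
force: [-2.3, -0.1, 0.8]
width: 0.008
```

>>> {"method": "jog_arm", "body": {
  "moves": [
    {"xyz":[-0.04,0,0],"twist":[0,0,0],"grip":1},
    {"xyz":[-0.06,0,0],"twist":[0,0,0],"grip":1}
  ]
}}

```text
clock: 9.75
position: [0.5191, -0.1274, 0.0535]
ee_rot: [0.0, 3.141, -0.0]
force: [-2.1, -0.2, 0.0]
width: 0.005
```

```bash
python3 - <<'E'
from h import *
say()
im=arm.get_image("top");c=im[165:245,245:365];cv2.imwrite("pics/c3.png",cv2.resize(c,None,fx=6,fy=6,interpolation=cv2.INTER_CUBIC));say()
E
```

```text
t 9.75 pos [ 0.5191 -0.1274  0.0535] F [-2.15 -0.21  0.04] w 0.005
t 9.8 pos [ 0.5192 -0.1274  0.0535] F [-2.03  0.89 -1.33] w 0.006
```

View pics/c3.png

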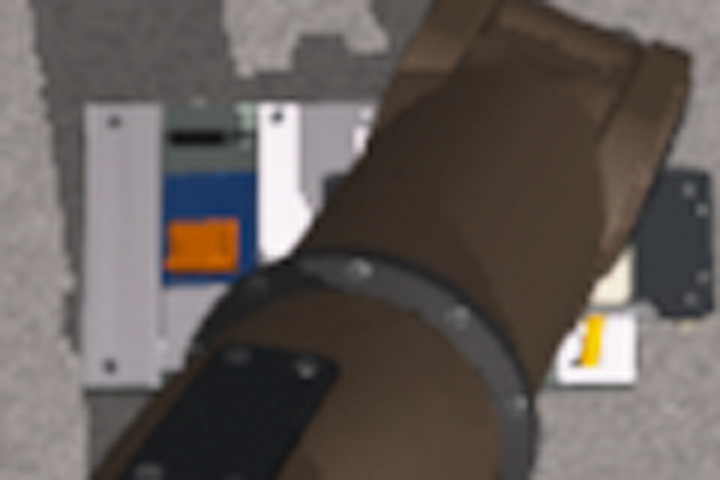

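The crop shows the left tab's near edge at row 272 (330 at the start), so it has moved about 30 mm. The far blue edge at row 173 is about 14 mm short of the pad at row 145. I'll push the left end next, to about 0.525.

>>> {"method": "jog_arm", "body": {
  "moves": [
    {"xyz":[0.25,0,-0.17],"twist":[0,0,0],"grip":1},
    {"xyz":[0.25,0.95,-0.17],"twist":[0,0,0],"grip":1},
    {"xyz":[0.25,1.9,-0.17],"twist":[0,0,0],"grip":1},
    {"xyz":[0.25,2.72,-0.17],"twist":[0,0,0],"grip":1},
    {"xyz":[0.25,2.72,0],"twist":[0,0,0],"grip":1}
  ]
}}

```text
clock: 10.42
position: [0.504, 0.0408, 0.0545]
ee_rot: [-0.011, 3.139, 0.004]
force: [0.3, 0.4, -0.9]
width: 0.005
```

>>> {"method": "jog_arm", "body": {
  "moves": [
    {"xyz":[-0.08,0,0],"twist":[0,0,0],"grip":1},
    {"xyz":[-0.16,0,0],"twist":[0,0,0],"grip":1},
    {"xyz":[-0.2,0,0],"twist":[0,0,0],"grip":1},
    {"xyz":[-0.24,0,0],"twist":[0,0,0],"grip":1}
  ]
}}

```text
clock: 10.92
position: [0.5179, 0.035, 0.0535]
ee_rot: [-0.002, -3.141, 0.0]
force: [-1.9, 0.3, 1.9]
width: 0.005
```

>>> {"method": "jog_arm", "body": {
  "moves": [
    {"xyz":[-0.04,0,0],"twist":[0,0,0],"grip":1},
    {"xyz":[-0.08,0,0],"twist":[0,0,0],"grip":1}
  ]
}}

```text
clock: 11.18
position: [0.5228, 0.0358, 0.0535]
ee_rot: [-0.0, -3.141, -0.0]
force: [-3.4, -0.0, 2.9]
width: 0.004
```

>>> {"method": "jog_arm", "body": {
  "moves": [
    {"xyz":[-0.03,0,0],"twist":[0,0,0],"grip":1},
    {"xyz":[-0.05,0,0],"twist":[0,0,0],"grip":1}
  ]
}}

```text
clock: 11.42
position: [0.5262, 0.0361, 0.0535]
ee_rot: [-0.0, 3.141, 0.0]
force: [-2.4, 0.2, 0.3]
width: 0.001
```

>>> {"method": "jog_arm", "body": {
  "moves": [
    {"xyz":[0.25,0,-0.17],"twist":[0,0,0],"grip":1},
    {"xyz":[0.25,-0.95,-0.17],"twist":[0,0,0],"grip":1},
    {"xyz":[0.25,-1.9,-0.17],"twist":[0,0,0],"grip":1},
    {"xyz":[0.25,-2.72,-0.17],"twist":[0,0,0],"grip":1},
    {"xyz":[0.25,-2.72,0],"twist":[0,0,0],"grip":1}
  ]
}}

```text
clock: 12.05
position: [0.511, -0.1323, 0.055]
ee_rot: [0.011, 3.138, -0.004]
force: [0.6, 0.0, 0.1]
width: 0.003
```

>>> {"method": "jog_arm", "body": {
  "moves": [
    {"xyz":[-0.08,0,0],"twist":[0,0,0],"grip":1},
    {"xyz":[-0.16,0,0],"twist":[0,0,0],"grip":1},
    {"xyz":[-0.2,0,0],"twist":[0,0,0],"grip":1},
    {"xyz":[-0.24,0,0],"twist":[0,0,0],"grip":1}
  ]
}}

```text
clock: 12.55
position: [0.5251, -0.1264, 0.0535]
ee_rot: [0.002, -3.141, -0.001]
force: [-3.5, 1.4, 0.6]
width: 0.007
```

>>> {"method": "jog_arm", "body": {
  "moves": [
    {"xyz":[-0.02,0,0],"twist":[0,0,0],"grip":1},
    {"xyz":[-0.03,0,0],"twist":[0,0,0],"grip":1}
  ]
}}

```text
clock: 12.8
position: [0.5272, -0.1271, 0.0535]
ee_rot: [0.0, -3.141, -0.0]
force: [-2.3, 1.2, 1.0]
width: 0.006
```

>>> {"method": "jog_arm", "body": {
  "moves": [
    {"xyz":[-0.015,0,0],"twist":[0,0,0],"grip":1},
    {"xyz":[-0.03,0,0],"twist":[0,0,0],"grip":1}
  ]
}}

```text
clock: 13.05
position: [0.529, -0.1275, 0.0535]
ee_rot: [-0.0, -3.141, 0.0]
force: [-2.4, -0.1, -0.4]
width: 0.005
```

>>> {"method": "jog_arm", "body": {
  "moves": [
    {"xyz":[-0.015,0,0],"twist":[0,0,0],"grip":1},
    {"xyz":[-0.02,0,0],"twist":[0,0,0],"grip":1}
  ]
}}

```text
clock: 13.3
position: [0.5304, -0.1275, 0.0535]
ee_rot: [0.0, 3.141, -0.0]
force: [-2.6, -1.1, -0.9]
width: 0.007
```

>>> {"method": "jog_arm", "body": {
  "moves": [
    {"xyz":[0.25,0,-0.17],"twist":[0,0,0],"grip":1},
    {"xyz":[0.25,0.95,-0.17],"twist":[0,0,0],"grip":1},
    {"xyz":[0.25,1.9,-0.17],"twist":[0,0,0],"grip":1},
    {"xyz":[0.25,2.72,-0.17],"twist":[0,0,0],"grip":1},
    {"xyz":[0.25,2.72,0],"twist":[0,0,0],"grip":1}
  ]
}}

```text
clock: 13.92
position: [0.5154, 0.0409, 0.0545]
ee_rot: [-0.011, 3.139, 0.004]
force: [-0.2, -0.1, -0.4]
width: 0.005
```

>>> {"method": "jog_arm", "body": {
  "moves": [
    {"xyz":[-0.08,0,0],"twist":[0,0,0],"grip":1},
    {"xyz":[-0.16,0,0],"twist":[0,0,0],"grip":1},
    {"xyz":[-0.2,0,0],"twist":[0,0,0],"grip":1}
  ]
}}

```text
clock: 14.3
position: [0.528, 0.0345, 0.0539]
ee_rot: [0.004, 3.141, -0.0]
force: [1.2, -1.0, -0.1]
width: 0.011
```

>>> {"method": "jog_arm", "body": {
  "moves": [
    {"xyz":[-0.015,0,0],"twist":[0,0,0],"grip":1},
    {"xyz":[-0.03,0,0],"twist":[0,0,0],"grip":1}
  ]
}}

```text
clock: 14.55
position: [0.5285, 0.0354, 0.0534]
ee_rot: [-0.001, -3.14, 0.0]
force: [-2.6, -1.0, 0.5]
width: 0.006
```

>>> {"method": "jog_arm", "body": {
  "moves": [
    {"xyz":[-0.015,0,0],"twist":[0,0,0],"grip":1},
    {"xyz":[-0.02,0,0],"twist":[0,0,0],"grip":1}
  ]
}}

```text
clock: 14.8
position: [0.5301, 0.0359, 0.0534]
ee_rot: [-0.0, -3.141, 0.0]
force: [-1.4, -0.4, -1.1]
width: 0.004
```

>>> {"method": "jog_arm", "body": {
  "moves": [
    {"xyz":[-0.015,0,0],"twist":[0,0,0],"grip":1},
    {"xyz":[-0.02,0,0],"twist":[0,0,0],"grip":1}
  ]
}}

```text
clock: 15.05
position: [0.5309, 0.0361, 0.0534]
ee_rot: [0.0, -3.141, -0.0]
force: [-4.6, 1.4, 2.0]
width: 0.005
```

>>> {"method": "jog_arm", "body": {
  "moves": [
    {"xyz":[-0.01,0,0],"twist":[0,0,0],"grip":1},
    {"xyz":[-0.02,0,0],"twist":[0,0,0],"grip":1}
  ]
}}

```text
clock: 15.3
position: [0.531, 0.0361, 0.0534]
ee_rot: [0.0, -3.139, -0.001]
force: [-8.2, 0.7, 7.0]
width: 0.006
```

>>> {"method": "jog_arm", "body": {
  "moves": [
    {"xyz":[-0.01,0,0],"twist":[0,0,0],"grip":1},
    {"xyz":[-0.015,0,0],"twist":[0,0,0],"grip":1}
  ]
}}

```text
clock: 15.55
position: [0.531, 0.0361, 0.0532]
ee_rot: [0.0, -3.137, -0.001]
force: [-11.3, 0.3, 8.6]
width: 0.003
```

The left end is against its stop at TCP x = 0.531. I'll bring the push to about 13 N and hold.

>>> {"method": "jog_arm", "body": {
  "moves": [
    {"xyz":[-0.007,0,-0.005],"twist":[0,0,0],"grip":1},
    {"xyz":[-0.007,0,-0.005],"twist":[0,0,0],"grip":1},
    {"xyz":[-0.007,0,-0.005],"twist":[0,0,0],"grip":1}
  ]
}}

```text
clock: 15.92
position: [0.531, 0.0361, 0.0533]
ee_rot: [0.0, -3.136, -0.001]
force: [-9.4, 0.1, 5.7]
width: 0.004
```

```bash
python3 - <<'E'
from h import *
say()
im=arm.get_image("top");c=im[165:245,245:365];cv2.imwrite("pics/c4.png",cv2.resize(c,None,fx=6,fy=6,interpolation=cv2.INTER_CUBIC));say()
E
```

```text
t 15.93 pos [0.531  0.0361 0.0533] F [-9.44  0.12  5.67] w 0.004
t 15.97 pos [0.531  0.0361 0.0533] F [-10.67  -0.21   6.53] w 0.003
```

View pics/c4.png

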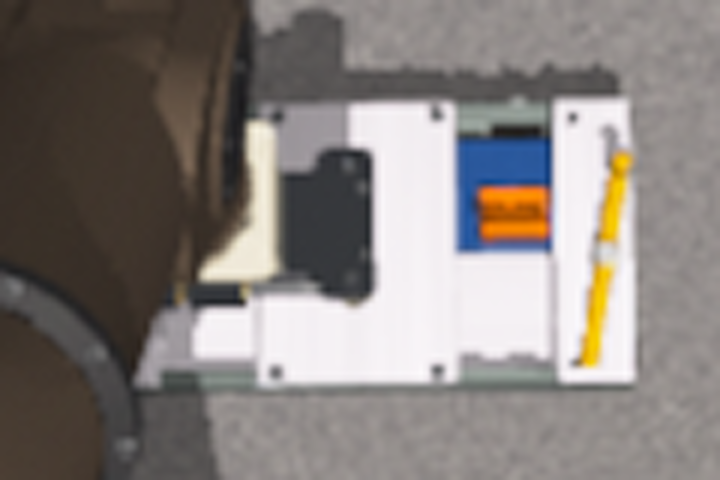

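The crop shows the right end's far edge at row 138, level with the pad's edge, so it is essentially closed. I'll firm up the left press.

>>> {"method": "jog_arm", "body": {
  "moves": [
    {"xyz":[-0.01,0,0],"twist":[0,0,0],"grip":1},
    {"xyz":[-0.015,0,0],"twist":[0,0,0],"grip":1},
    {"xyz":[-0.015,0,0],"twist":[0,0,0],"grip":1}
  ]
}}

```text
clock: 16.35
position: [0.5311, 0.0361, 0.0533]
ee_rot: [0.0, -3.135, -0.001]
force: [-14.2, 0.6, 9.8]
width: 0.004
```

>>> {"method": "jog_arm", "body": {
  "moves": [
    {"xyz":[-0.006,0,0],"twist":[0,0,0],"grip":1},
    {"xyz":[-0.006,0,0],"twist":[0,0,0],"grip":1},
    {"xyz":[-0.006,0,0],"twist":[0,0,0],"grip":1}
  ]
}}

```text
clock: 16.73
position: [0.5311, 0.0361, 0.0533]
ee_rot: [0.0, -3.134, -0.001]
force: [-14.8, 0.2, 11.2]
width: 0.005
```

Held at about 14.5 N. Now the right end.

>>> {"method": "jog_arm", "body": {
  "moves": [
    {"xyz":[0.32,0,-0.17],"twist":[0,0,0],"grip":1},
    {"xyz":[0.32,-0.95,-0.17],"twist":[0,0,0],"grip":1},
    {"xyz":[0.32,-1.9,-0.17],"twist":[0,0,0],"grip":1},
    {"xyz":[0.32,-2.72,-0.17],"twist":[0,0,0],"grip":1},
    {"xyz":[0.32,-2.72,0],"twist":[0,0,0],"grip":1}
  ]
}}

```text
clock: 17.35
position: [0.5171, -0.1327, 0.0548]
ee_rot: [0.011, 3.138, -0.005]
force: [0.9, 0.8, -0.1]
width: 0.002
```

>>> {"method": "jog_arm", "body": {
  "moves": [
    {"xyz":[-0.08,0,0],"twist":[0,0,0],"grip":1},
    {"xyz":[-0.16,0,0],"twist":[0,0,0],"grip":1},
    {"xyz":[-0.19,0,0],"twist":[0,0,0],"grip":1}
  ]
}}

```text
clock: 17.73
position: [0.5284, -0.126, 0.054]
ee_rot: [-0.004, 3.141, 0.0]
force: [0.3, -0.2, 0.4]
width: 0.004
```

>>> {"method": "jog_arm", "body": {
  "moves": [
    {"xyz":[-0.015,0,0],"twist":[0,0,0],"grip":1},
    {"xyz":[-0.03,0,0],"twist":[0,0,0],"grip":1}
  ]
}}

```text
clock: 17.98
position: [0.5293, -0.127, 0.0539]
ee_rot: [-0.001, 3.141, 0.0]
force: [1.0, 0.0, -0.5]
width: 0.007
```

>>> {"method": "jog_arm", "body": {
  "moves": [
    {"xyz":[-0.015,0,0],"twist":[0,0,0],"grip":1},
    {"xyz":[-0.03,0,0],"twist":[0,0,0],"grip":1}
  ]
}}

```text
clock: 18.23
position: [0.5309, -0.1273, 0.0538]
ee_rot: [-0.0, -3.141, -0.0]
force: [-3.2, -0.5, 2.2]
width: 0.004
```

>>> {"method": "jog_arm", "body": {
  "moves": [
    {"xyz":[-0.015,0,0],"twist":[0,0,0],"grip":1},
    {"xyz":[-0.02,0,0],"twist":[0,0,0],"grip":1}
  ]
}}

```text
clock: 18.48
position: [0.5314, -0.1274, 0.0537]
ee_rot: [-0.001, -3.14, -0.0]
force: [-3.7, -0.6, 2.8]
width: 0.005
```

>>> {"method": "jog_arm", "body": {
  "moves": [
    {"xyz":[-0.01,0,0],"twist":[0,0,0],"grip":1},
    {"xyz":[-0.015,0,0],"twist":[0,0,0],"grip":1}
  ]
}}

```text
clock: 18.73
position: [0.5316, -0.1274, 0.0536]
ee_rot: [-0.001, -3.139, -0.001]
force: [-6.8, -0.7, 6.1]
width: 0.005
```

>>> {"method": "jog_arm", "body": {
  "moves": [
    {"xyz":[-0.01,0,0],"twist":[0,0,0],"grip":1},
    {"xyz":[-0.02,0,0],"twist":[0,0,0],"grip":1}
  ]
}}

```text
clock: 18.98
position: [0.5317, -0.1274, 0.0535]
ee_rot: [-0.001, -3.137, -0.001]
force: [-10.9, 0.1, 8.8]
width: 0.003
```

>>> {"method": "jog_arm", "body": {
  "moves": [
    {"xyz":[-0.01,0,0],"twist":[0,0,0],"grip":1},
    {"xyz":[-0.01,0,0],"twist":[0,0,0],"grip":1}
  ]
}}

```text
clock: 19.23
position: [0.5317, -0.1274, 0.0534]
ee_rot: [-0.001, -3.136, -0.002]
force: [-11.4, -0.1, 8.8]
width: 0.003
```

>>> {"method": "jog_arm", "body": {
  "moves": [
    {"xyz":[-0.01,0,0],"twist":[0,0,0],"grip":1},
    {"xyz":[-0.015,0,0],"twist":[0,0,0],"grip":1},
    {"xyz":[-0.015,0,0],"twist":[0,0,0],"grip":1}
  ]
}}

```text
clock: 19.6
position: [0.5317, -0.1274, 0.0533]
ee_rot: [-0.002, -3.135, -0.002]
force: [-15.2, -0.8, 12.9]
width: 0.0
```

>>> {"method": "jog_arm", "body": {
  "moves": [
    {"xyz":[-0.004,0,0],"twist":[0,0,0],"grip":1},
    {"xyz":[-0.004,0,0],"twist":[0,0,0],"grip":1},
    {"xyz":[-0.004,0,0],"twist":[0,0,0],"grip":1}
  ]
}}

```text
clock: 19.98
position: [0.5317, -0.1274, 0.0533]
ee_rot: [-0.002, -3.134, -0.002]
force: [-16.3, 0.0, 12.5]
width: 0.005
```

Both ends are pressed home. I'll back off and up, then measure the catch peg from the last clear top image.

>>> {"method": "jog_arm", "body": {
  "moves": [
    {"xyz":[0.4,0,0],"twist":[0,0,0],"grip":1},
    {"xyz":[0.4,0,-0.6],"twist":[0,0,0],"grip":1},
    {"xyz":[0.4,0,-1.2],"twist":[0,0,0],"grip":0.2},
    {"xyz":[0.4,0,-1.2],"twist":[0,0,0],"grip":0.2}
  ]
}}

```text
clock: 20.48
position: [0.5146, -0.1277, 0.1284]
ee_rot: [0.0, 3.135, -0.001]
force: [0.5, -0.5, -0.9]
width: 0.174
```

```bash
python3 - <<'E'
from h import *
K,T=top();f=lambda u,v,z:np.round(cast([245+(u+.5)/6-.5,165+(v+.5)/6-.5],K,T,z)[0],4)
print("peg",f(622,160,.071),"pivot",f(605,252,.048),"blade tip",f(590,362,.047))
c=cv2.imread("pics/c4.png")
for st,cc,m in blobs(c,(15,150,120),(30,255,255),200):print(st,np.round(cc))
im=arm.get_image("top");c=im[165:245,245:365];cv2.imwrite("pics/c5.png",cv2.resize(c,None,fx=6,fy=6,interpolation=cv2.INTER_CUBIC));say()
print("tray corners c4 TL,BR",f(84,102,.039),f(634,384,.039))
E
```

```text
peg [ 0.5752 -0.1836  0.071 ] pivot [ 0.5313 -0.1751  0.048 ] blade tip [ 0.4739 -0.1662  0.047 ]
[599, 154, 32, 87, 1366] [614. 197.]
[484, 191, 60, 17, 802] [514. 199.]
[485, 218, 60, 17, 829] [515. 226.]
[580, 266, 31, 100, 1511] [596. 316.]
t 20.52 pos [ 0.5136 -0.1273  0.1269] F [-0.76  0.07 -0.02] w 0.216
tray corners c4 TL,BR [0.6165 0.0981 0.039 ] [ 0.4631 -0.1892  0.039 ]
```

View pics/c5.png

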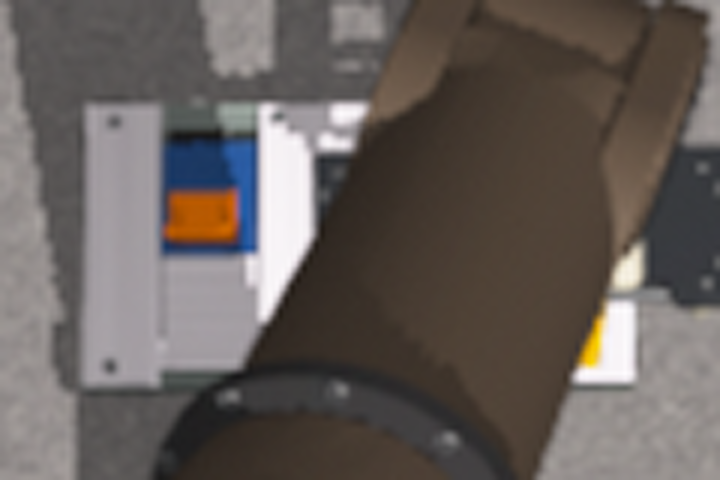

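The crop shows the left end's far edge at its pad (row 140) with the left tab in place. The peg measures (0.575, −0.184): 44.7 mm from the pivot against 45 mm given, with the catch at about 0.19 rad. I'll go above the peg, descend and grip it lightly.

>>> {"method": "jog_arm", "body": {
  "moves": [
    {"xyz":[-0.5,-0.5,0],"twist":[0,0,0],"grip":0.2},
    {"xyz":[-1.03,-0.94,0],"twist":[0,0,0],"grip":0.2},
    {"xyz":[-1.03,-0.94,0],"twist":[0,0,0],"grip":0.2},
    {"xyz":[-1.03,-0.94,0],"twist":[0,0,0],"grip":0.2}
  ],
  "force": 6
}}

```text
clock: 21.02
position: [0.5729, -0.1832, 0.1245]
ee_rot: [-0.0, -3.139, -0.001]
force: [-0.1, 0.3, -1.1]
width: 0.402
```

```bash
python3 - <<'E'
from h import *
say();im,K,T=wrist("w2");print(np.round(T,3).tolist())
E
```

```text
t 21.02 pos [ 0.5729 -0.1832  0.1245] F [-0.05  0.34 -1.08] w 0.402
[[0.001, 0.967, 0.255, 0.504], [1.0, -0.002, 0.001, -0.183], [0.001, 0.255, -0.967, 0.271], [0.0, 0.0, 0.0, 1.0]]
```

View pics/w2.png

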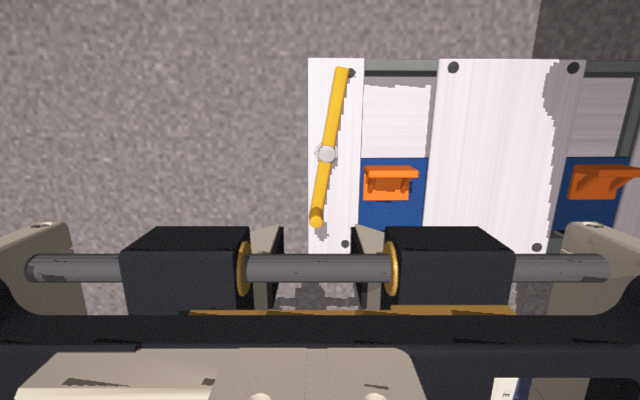

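The wrist view shows the peg at (316,220), midway between the fingers (268 and 365). Its ray meets z = 0.071 at x ≈ 0.574, which matches the TCP. I'll descend and grip.

>>> {"method": "jog_arm", "body": {
  "moves": [
    {"xyz":[0,0,0.5],"twist":[0,0,0],"grip":0.2},
    {"xyz":[0,0,1.0],"twist":[0,0,0],"grip":0.2},
    {"xyz":[0,0,1.0],"twist":[0,0,0],"grip":0.2}
  ]
}}

```text
clock: 21.45
position: [0.5717, -0.1821, 0.0639]
ee_rot: [0.001, -3.137, -0.003]
force: [-0.9, -0.5, 0.1]
width: 0.401
```

>>> {"method": "jog_arm", "body": {
  "moves": [
    {"xyz":[0,0,0],"twist":[0,0,0],"grip":1},
    {"xyz":[0,0,0],"twist":[0,0,0],"grip":1},
    {"xyz":[0,0,0],"twist":[0,0,0],"grip":1},
    {"xyz":[0,0,0],"twist":[0,0,0],"grip":1}
  ],
  "force": 6
}}

```text
clock: 21.95
position: [0.5744, -0.1838, 0.0666]
ee_rot: [0.0, 3.14, -0.0]
force: [-0.7, 0.5, 4.6]
width: 0.101
```

Gripped at about 9.3 mm for a 10 mm peg. Now I'll swing it along the arc.

>>> {"method": "jog_arm", "body": {
  "moves": [
    {"xyz":[0.02,-0.1,-0.02],"twist":[0,0,0],"grip":1},
    {"xyz":[0.065,-0.21,-0.02],"twist":[0,0,0],"grip":1},
    {"xyz":[0.13,-0.3,-0.02],"twist":[0,0,0],"grip":1},
    {"xyz":[0.2,-0.39,-0.02],"twist":[0,0,0],"grip":1},
    {"xyz":[0.29,-0.46,-0.02],"twist":[0,0,0],"grip":1}
  ]
}}

```text
clock: 22.58
position: [0.5561, -0.2119, 0.0671]
ee_rot: [0.001, 3.141, -0.0]
force: [1.9, 2.1, -0.5]
width: 0.104
```

>>> {"method": "jog_arm", "body": {
  "moves": [
    {"xyz":[0.09,-0.06,0],"twist":[0,0,0],"grip":1},
    {"xyz":[0.18,-0.1,0],"twist":[0,0,0],"grip":1},
    {"xyz":[0.27,-0.125,0],"twist":[0,0,0],"grip":1},
    {"xyz":[0.35,-0.14,0],"twist":[0,0,0],"grip":1},
    {"xyz":[0.41,-0.14,0],"twist":[0,0,0],"grip":1}
  ]
}}

```text
clock: 23.2
position: [0.5316, -0.2207, 0.0672]
ee_rot: [0.001, 3.141, -0.002]
force: [2.5, -3.8, -1.9]
width: 0.106
```

>>> {"method": "jog_arm", "body": {
  "moves": [
    {"xyz":[0.03,0,0],"twist":[0,0,0],"grip":1},
    {"xyz":[0.06,0,0],"twist":[0,0,0],"grip":1},
    {"xyz":[0.06,0,0],"twist":[0,0,0],"grip":1}
  ]
}}

```text
clock: 23.58
position: [0.5279, -0.2209, 0.0671]
ee_rot: [0.002, 3.142, -0.002]
force: [1.5, -4.9, 0.4]
width: 0.106
```

>>> {"method": "jog_arm", "body": {
  "moves": [
    {"xyz":[0.04,0,0],"twist":[0,0,0],"grip":1},
    {"xyz":[0.06,0,0],"twist":[0,0,0],"grip":1},
    {"xyz":[0.06,0,0],"twist":[0,0,0],"grip":1}
  ]
}}

```text
clock: 23.95
position: [0.5251, -0.221, 0.0672]
ee_rot: [0.001, 3.14, -0.003]
force: [3.4, -4.7, -3.0]
width: 0.105
```

```bash
python3 - <<'E'
from h import *
say();im,K,T=wrist("w3")
for st,c,_ in blobs(im[:235],(15,150,120),(30,255,255),80): print(st,np.round(cast(c,K,T,.047),4)[0])
cv2.imwrite("pics/w3.png",im)
E
```

```text
t 23.95 pos [ 0.5251 -0.221   0.0672] F [ 3.37 -4.68 -2.99] w 0.105
```

View pics/w3.png

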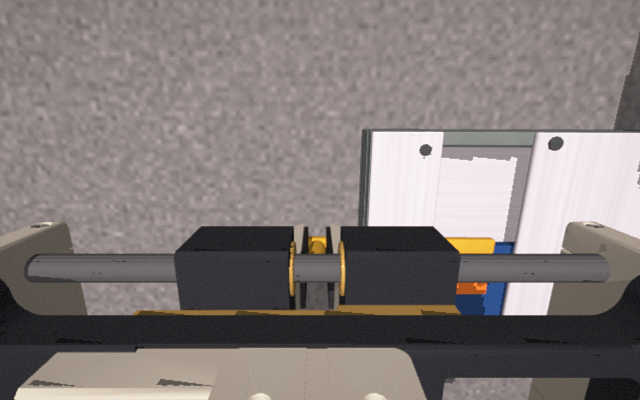

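The wrist view shows the peg at (318,243) between the fingers and the yellow blade lying crosswise behind the orange tab at (450–495, 245). I'll push slightly more onto the stop, then release and lift.

>>> {"method": "jog_arm", "body": {
  "moves": [
    {"xyz":[0.04,0.02,0],"twist":[0,0,0],"grip":1},
    {"xyz":[0.05,0.02,0],"twist":[0,0,0],"grip":1},
    {"xyz":[0.05,0.02,0],"twist":[0,0,0],"grip":1}
  ]
}}

```text
clock: 24.38
position: [0.5235, -0.2208, 0.0677]
ee_rot: [0.002, 3.137, -0.006]
force: [7.6, -8.7, -4.5]
width: 0.106
```

>>> {"method": "jog_arm", "body": {
  "moves": [
    {"xyz":[0,0,0],"twist":[0,0,0],"grip":0.6},
    {"xyz":[0,0,0],"twist":[0,0,0],"grip":0.6},
    {"xyz":[0,0,-0.5],"twist":[0,0,0],"grip":0.6},
    {"xyz":[0,0,-1.2],"twist":[0,0,0],"grip":0.6},
    {"xyz":[0,0,-2.2],"twist":[0,0,0],"grip":0.6}
  ]
}}

```text
clock: 25.0
position: [0.5201, -0.2173, 0.199]
ee_rot: [0.001, -3.137, -0.003]
force: [0.8, 0.0, 0.0]
width: 0.2
```

>>> {"method": "jog_arm", "body": {
  "moves": [
    {"xyz":[0.9,0,-0.3],"twist":[0,0,0],"grip":0.6},
    {"xyz":[1.8,0,-0.3],"twist":[0,0,0],"grip":0.6},
    {"xyz":[2.2,0,-0.3],"twist":[0,0,0],"grip":0.6},
    {"xyz":[2.2,0,-0.3],"twist":[0,0,0],"grip":0.6}
  ]
}}

```text
clock: 25.5
position: [0.3877, -0.2179, 0.2171]
ee_rot: [-0.001, -3.141, -0.003]
force: [0.4, -0.0, 0.1]
width: 0.2
```

```bash
python3 - <<'E'
from h import *
say();im=arm.get_image("top");c=cv2.resize(im[165:245,245:365],None,fx=6,fy=6,interpolation=cv2.INTER_CUBIC);cv2.imwrite("pics/c6.png",c)
K,T=top()
for st,cc,m in blobs(c,(15,150,120),(30,255,255),200):
    print(st,np.round(cc),cast(245+0*cc+0 if 0 else [245+cc[0]/6-.4,165+cc[1]/6-.4],K,T,.05)[0].round(4),"angle",np.round(cv2.fitLine(np.argwhere(m)[:,::-1].astype(np.float32),cv2.DIST_L2,0,.01,.01)[:2].ravel(),3))
E
```

```text
t 25.5 pos [ 0.3877 -0.2179  0.2171] F [ 0.44 -0.03  0.1 ] w 0.2
[178, 200, 54, 37, 798] [207. 221.] [0.5497 0.0317 0.05  ] angle [0.912 0.41 ]
[489, 209, 54, 23, 579] [517. 222.] [ 0.5472 -0.1296  0.05  ] angle [0.999 0.041]
[618, 239, 88, 25, 1404] [662. 252.] [ 0.5304 -0.2044  0.05  ] angle [ 0.999 -0.053]
[494, 247, 100, 16, 1425] [543. 255.] [ 0.5299 -0.1429  0.05  ] angle [ 1.    -0.021]
```

View pics/c6.png

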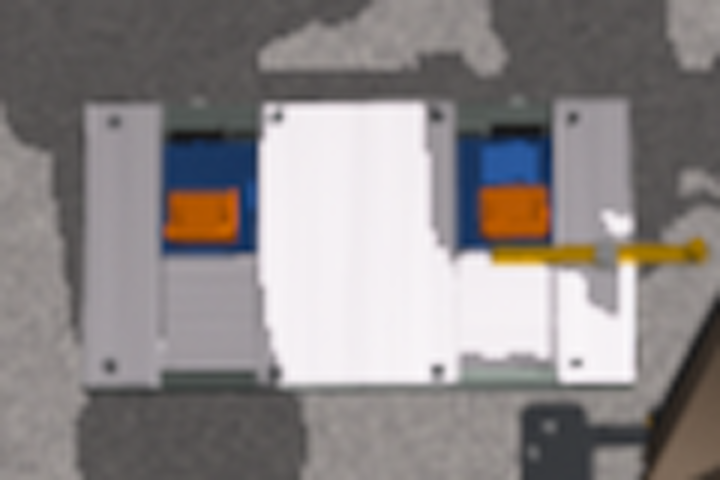

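The final crop shows the catch bar crosswise at row 252–255, within about 0.01 rad of square to the tray. Its blade is behind the right tab, both far edges are at the pads, and the arm is clear. I'll hand in.

```bash
python3 -c "
from h import *
print(arm.sign_off())"
```

```text
the job is handed in; nothing more can be done
None
```

The job is handed in at about 25.5 s of the 70 s allowed: the shutter is closed and the catch is shut. No verdict was reported.

- **Closing:** I pushed the left and right tabs in turn, and the shutter slid at about 2–4 N without binding. It stopped hard at TCP x = 0.531 m on the left and 0.532 m on the right.
- **Pressing home:** The left end was held at about 14–15 N along the push. The right end was held at about 15–16 N, slightly over the 12–15 N asked for. With the vertical share (11–13 N), the total reached about 18.5 N on the left and 20.5 N on the right. That put the right end's total just over the "about 20 N" guideline, still below the 22 N limit.
- **Catch:** I gripped the peg lightly at 6 N, swung it round to its stop and released it.

In the last top view:
- Both far edges of the shutter are at the pads.
- The catch bar is within about 0.01 rad of square to the tray.
- The arm is clear, with no force on the tool.

**Not confirmed:** the contact forces at the stops can't be read directly, so the two presses are judged from wrist force and the hard stop in position. The fit of the tabs to the −9.5 mm limit rests on the same readings. The wrist view of the gripped peg put it several millimetres nearer the robot than expected, but the last top view agreed with the catch being shut.

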